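# Push the honey jars back into the row

### The arm

A 6-joint arm with a two-finger parallel gripper is mounted at the origin on the work surface. World frame = base frame: x ahead of the robot, y to its left, z up, the work surface at z = 0. Lengths are in mm, angles in rad, forces in N, time in s.
With the tool pointing down it reaches from about 275 to 1000 mm from the base axis. Payload 8.4 kg.
Tool frame: the origin (TCP) lies at the very end of the fingers, on their centre line; the grasp point (between the pads) lies 19 mm behind it; z points along the fingers, y is the line along which they close (so a half turn about z gives the same grasp; the last joint's range is limited). The gripper opens to 85 mm and grips with 20 to 120 N. Pads are 22 mm wide; open, the fingers measure 114 mm over their backs; the gripper's body (76 mm by 85 mm) begins 54 mm behind the grasp point. The pads swing forward as they close: fully open they stand 13 mm farther back than shut.
Start: joints at [1.298, 0.353, 1.633, -0, 1.155, -0.002], TCP at [167.187, 602.226, 231.281] pointing down, gripper open.
Joint ranges: [-2.63, 2.63], [-0.92, 2.1], [0.06, 2.66], [-1.3, 4.44], [0, 2.69], [-3.02, 3.02]. Speed limits (rad/s): [2.22, 2.22, 2.79, 3.14, 3.14, 3.14].

### API

Orientations are given as [roll, pitch, yaw] about the fixed x, y, z axes, in that order (R = Rz(yaw) Ry(pitch) Rx(roll)).
In Python, from rig import r, vision gives the robot as it stands. The module is installed in compiled form; this text tells all that it offers.
- The arm moves only by the tool play_rows, never from a script. Its argument "steps" is a list of rows, each an object with "delta_pos": the shift along the tool's x, y, z in cm, a list of three; "yaw": the turn about the tool's z in rad; "jaw": the opening in per cent of the stroke, from 0 (shut) to 100 (fully open). A call has exactly 8 rows; each row is the pose to reach, as a shift and turn from the pose commanded when the call began, along the tool's axes at that moment; what a row does not reach only later rows make up. A row lasts 1/10 s, in which the tool goes at most 50 mm and 8.59 degrees, less where a joint would pass 70% of its speed; a pose out of reach is approached as far as the arm can. A call with a gripper value outside its range is refused whole. The fingers move at their own pace and stop on an object; "grip_force" is the grip in N (left out, the last holds). Time passes only in rows, so rows that repeat a pose let the fingers close, or fill a call up. It gives the time, the measured TCP pose, the force, the opening and the grip force at its end, in the units of the state.
- r.sense(): the state, without advancing time (a new reading comes with each control period).
- vision.grab_frame(name): name is "scene" or "top"; returns (picture, depth): 384x512x3 uint8, red, green, blue; 384x512 float32, mm along the optical axis (not along the pixel's ray), 0 where there is no reading.
- vision.calibration(name): a dict with "mtx" (3x3 intrinsics, pixels), "k1" (the pictures are not rectified: a ray, as slopes to the right and down, at radius r is drawn at 1 + k1 r^2 times it, then the intrinsics apply), "extrinsics" (4x4, takes a point from camera to world coordinates). Camera axes: x right, y down, z forward; pixel columns grow to the right and rows downward; lengths in mm; the calibration is good to about 2 mm. A picture is of the moment at which its call begins. calibration takes no time and is no camera call.
- r.sign_off(): hands the job in; it is judged then, once.
Trained networks look in the newest picture that a camera, given by its name, has taken for a name from the list of things; names that differ only in an ending like _2 or _b are one class to them, and where a whole thing is asked for, a point or a joint stands for the part that bears it (a point fixed in the world has none). Each returns a list of dicts, best first, with "conf" (0 to 1); they miss things now and then, are a little off and sometimes report something else, mostly with a low value. They report only what shows in the picture. A call takes as long as a camera call.
- vision.cut_out(camera, thing): "region" (384x512 bool, what is visible of it) and "uv" ([column, row] in pixels, amid what is visible of it).
- vision.landmark_of(camera, thing): "uv" ([column, row] in pixels: a listed point, or the origin of a listed thing).
The state is a dict: "clock": time; "qpos": joint angles; "qvel": joint speeds; "joint_efforts": joint torques, N m; "eef_pos": TCP position; "tcp_rot": TCP orientation; "contact_force": force on the tool from outside, world axes, zero at the start; "wrist_torque": the same for the moment, N m; "opening": opening from 0.0 (shut) to 1.0 (fully open); "grasp_force": force on a finger pad.
Only numpy, scipy, OpenCV 4.12 (cv2) and the standard library are available. Lean on these libraries where they do the work, as an engineer would, in place of code of your own. Each camera call takes 0.05 s, during which the arm holds its last target. There are 200 camera calls.

### The job

Two filled jars have been left standing in front of the row. With the fingers, gently push the red-lidded jar and the green-lidded jar along the table, each back against the wooden stop rail and centred in front of the tag of its own colour, so that they stand in line with the empty jars. Only slide them: do not lift or tip them, and leave everything else where it stands.

Things in the scene. Friction and masses are not known exactly. Their poses are not given: they have to be found in the camera images.
- red_jar: Filled amber glass jar with a paper label and a red lid, loose, 0.2 to 0.45 kg, standing on the table in front of the row, about 66 mm in diameter and 76 mm tall to the top of its lid. Origin: centre of its underside, z up; the yaw means nothing. It slides when pushed low down by the fingers.
- red_tag: Red plastic tag, 50 mm long, 18 mm thick, 16 mm high, fixed on top of the stop rail (its top is 56 mm above the table). Origin: centre of its underside. Its x axis points away from the robot, square to the rail; its y axis runs along the rail.
- red_place (a point): Point on the table top (z = 0) where the centre of the red-lidded jar belongs: the jar then touches the rail and is centred on the red tag. Axes as those of the tag.
- green_jar: Filled amber glass jar with a paper label and a green lid, loose, 0.2 to 0.45 kg, standing on the table in front of the row, about 66 mm in diameter and 76 mm tall to the top of its lid. Origin: centre of its underside, z up; the yaw means nothing. It slides when pushed low down by the fingers.
- green_tag: Green plastic tag, 50 mm long, 18 mm thick, 16 mm high, fixed on top of the stop rail (its top is 56 mm above the table). Origin: centre of its underside. Its x axis points away from the robot, square to the rail; its y axis runs along the rail.
- green_place (a point): Point on the table top (z = 0) where the centre of the green-lidded jar belongs: the jar then touches the rail and is centred on the green tag. Axes as those of the tag.
- rail: Fixed dark wooden stop rail lying on the table, 540 mm long (along its y), 20 mm thick (x), 40 mm high. Origin: centre of its underside; x points away from the robot, so the stop face is at x = -10 mm. Along it, at 100 mm spacing, come an empty jar, a tagged place, an empty jar, a tagged place, an empty jar.
- empty_a: Empty clear glass jar with a white lid, standing loose against the stop rail at the right (-y) end of the row, about 66 mm in diameter and 76 mm tall to the top of its lid. Origin: centre of its underside, z up; the yaw means nothing.
- empty_b: Empty clear glass jar with a yellow lid, standing loose against the middle of the stop rail, between the two tags, about 66 mm in diameter and 76 mm tall to the top of its lid. Origin: centre of its underside, z up; the yaw means nothing.
- empty_c: Empty clear glass jar with a white lid, standing loose against the rail at the left (+y) end of the row, about 66 mm in diameter and 76 mm tall to the top of its lid. Origin: centre of its underside, z up; the yaw means nothing.
- mug: Blue mug, 80 mm wide, 90 mm tall, loose, to the left; bystander. Origin: centre of its underside.
- flowerpot: Empty red plastic pot, 110 mm wide at the rim, 100 mm tall, loose, to the right; bystander. Origin: centre of its underside.
- spare_lid: Loose orange jar lid, 66 mm across, 12 mm thick, lying flat to the right, near the robot; bystander. Origin: centre of its underside.

How it is judged:
By the outcome, as a careful person would: the job done as asked, in the order asked, and still so for the second after the job is handed in, with the robot touching nothing.
It also fails if it takes over 53 s, if anything falls off the work surface, if the arm or the gripper's body presses on something with over 40 N, if the wrist force passes 120 N, or if a joint passes its speed limit or range.

## Working session

There is one attempt and no reset: what is moved stays moved. The work goes in short steps, Python scripts to look and compute and a tool call to move; the robot and the scene stay as the last step left them, time stands still between calls to the robot, and variables do not carry over. Pictures are saved under pics/ and viewed, at most 10 in all, crops included, and the job is handed in when it is done.

Besides the shell and the picture viewer there is one more tool, called as name(argument=value, ...), one argument or row to a line, values as JSON. play_rows: Moves the arm, as the interface text tells. Its arguments: {"type":"object","properties":{"steps":{"type":"array"},"grip_force":{"type":"number"}},"required":["steps"]}

```bash
mkdir -p pics; cat > h.py <<'E'
import numpy as np, cv2
from rig import r, vision
def ray(cam,uv):
    c=vision.calibration(cam);K=np.array(c["mtx"]);T=np.array(c["extrinsics"])
    d=np.array([(uv[0]-K[0,2])/K[0,0],(uv[1]-K[1,2])/K[1,1]]);s=d.copy()
    for _ in range(20): s=d/(1+c["k1"]*(s@s))
    return T[:3,3],T[:3,:3]@np.array([s[0],s[1],1.])
def atz(cam,uv,z):
    o,d=ray(cam,uv);return o+d*(z-o[2])/d[2]
def cloud(cam,dep,m):
    v,u=np.nonzero(m&(dep>0));c=vision.calibration(cam);K=np.array(c["mtx"]);T=np.array(c["extrinsics"])
    d=np.stack([(u-K[0,2])/K[0,0],(v-K[1,2])/K[1,1]],1);s=d.copy()
    for _ in range(20): s=d/(1+c["k1"]*(s**2).sum(1,keepdims=True))
    z=dep[v,u][:,None];return np.hstack([s*z,z])@T[:3,:3].T+T[:3,3]
E
python3 - <<'E'
from h import *
np.set_printoptions(precision=1,suppress=True)
for cam in ("top","scene"):
    p,d=vision.grab_frame(cam);cv2.imwrite(f"pics/{cam}0.png",cv2.cvtColor(p,cv2.COLOR_RGB2BGR))
    print(cam,np.array(vision.calibration(cam)["extrinsics"])[:3,3])
    for n in ["red_jar","green_jar","red_tag","green_tag","rail","empty_a","mug","flowerpot","spare_lid"]:
        for o in vision.cut_out(cam,n)[:3]:
            if o["conf"]<.3: continue
            P=cloud(cam,d,o["region"])
            if len(P)<10: continue
            zt=np.percentile(P[:,2],90); Q=P[P[:,2]>zt-6]
            print(n,round(o["conf"],2),np.array(o["uv"]),len(P),"ztop",round(zt,1),"topctr",(Q.min(0)+Q.max(0))/2,"med",np.median(Q,0),"ext",np.ptp(Q,axis=0))
    for n in ["red_place","green_place","red_jar","green_jar"]:
        for o in vision.landmark_of(cam,n)[:1]: print(n,round(o["conf"],2),atz(cam,o["uv"],0))
E
```

```text
top [ 448.8  -11.3 1322.2]
red_jar 0.88 [207.1 198.7] 317 ztop 79.1 topctr [527.4 154.6  78.1] med [527.3 154.3  76.7] ext [54.2 54.4  9.9]
green_jar 0.87 [258.5 199.1] 269 ztop 78.8 topctr [533.  -25.1  78.5] med [532.8 -26.5  76.6] ext [54.1 57.1 10.8]
red_tag 0.47 [210.9 152.6] 83 ztop 58.6 topctr [693.4 138.6  58.1] med [694.4 137.2  56.5] ext [17.9 45.8 10.6]
green_tag 0.38 [269.7 158.7] 106 ztop 59.0 topctr [678.1 -59.9  57.3] med [679.5 -59.9  56.7] ext [18.2 48.4  7.6]
rail 0.57 [241.1 154.7] 1053 ztop 43.8 topctr [683.9  38.2  58.1] med [686.   40.9  41.2] ext [ 61.5 532.9  40.6]
empty_a 0.65 [181.7 164.9] 355 ztop 79.2 topctr [657.  248.1  77.9] med [658.2 248.6  77. ] ext [52.2 57.8  9.2]
empty_a 0.64 [293.8 175.7] 285 ztop 79.6 topctr [ 625.8 -156.    78.7] med [ 625.9 -157.5   77.1] ext [54.  51.4 10.1]
empty_a 0.59 [241.  167.6] 319 ztop 79.8 topctr [640.7  38.8  79.3] med [640.6  38.9  76.9] ext [55.4 54.4 10.6]
mug 0.79 [123.5 227.6] 616 ztop 88.9 topctr [431.2 433.2  90.6] med [429.4 435.5  90.1] ext [76.6 77.3 14.1]
flowerpot 0.8 [377.6 181.7] 977 ztop 98.6 topctr [
[... 1443 characters left out ...]
med [ 628.1 -157.3   76.8] ext [57.2 56.7  8.5]
mug 0.84 [432.9 189. ] 1310 ztop 89.4 topctr [432.2 432.7  89.1] med [437.2 433.7  89.8] ext [81.8 78.9 11.3]
mug 0.71 [223.2 226.3] 175 ztop 58.9 topctr [680.3 -60.8  57.5] med [681.1 -61.3  57. ] ext [22.  50.5  9. ]
flowerpot 0.7 [101.1 169.2] 1723 ztop 97.9 topctr [ 599.  -432.8   98.6] med [ 599.5 -433.4   98.7] ext [110.  107.7  13.2]
spare_lid 0.72 [176.5 148.3] 335 ztop 15.5 topctr [ 431.  -293.6   13.6] med [ 433.2 -293.6   13.3] ext [63.7 64.6  8. ]
spare_lid 0.52 [432.7 187. ] 1251 ztop 89.7 topctr [432.2 432.7  89.4] med [432.7 431.8  90. ] ext [81.8 78.9 10.7]
green_place 0.18 [ 623.8 -150.9    0. ]
red_jar 0.65 [522.6 153.7   0. ]
```

View pics/top0.png

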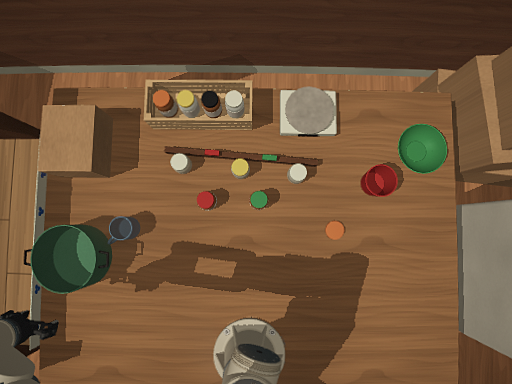

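```bash
python3 - <<'E'
from h import *
s=r.sense();print(s["clock"],s["eef_pos"],s["tcp_rot"],s["opening"])
# tool axes from tcp_rot
from scipy.spatial.transform import Rotation as R
print(R.from_euler("xyz",s["tcp_rot"]).as_matrix().round(3))
E
```

```text
1.4 [167.19017862 602.22750137 231.27082035] [-3.14158433e+00 -2.06366141e-05  2.87076842e+00] 1.0014314020018351
[[-0.964  0.268 -0.   ]
 [ 0.268  0.964 -0.   ]
 [ 0.    -0.    -1.   ]]
```

The top view shows the red jar at (207,199), the green jar at (258,199), and their tags at (211,152) and (270,158). The networks' results agree with this. My plan is to cradle each jar between the half-open fingers, aligned with the rail, and push it to its place: red at about (651,142.5), green at about (635,-58).

play_rows(
  steps=[
    {"delta_pos": [-2.9,-2.6,0],"yaw": -0.03,"jaw": 47},
    {"delta_pos": [-5.8,-5.2,0],"yaw": -0.06,"jaw": 47},
    {"delta_pos": [-8.7,-7.8,0],"yaw": -0.09,"jaw": 47},
    {"delta_pos": [-11.6,-10.4,0],"yaw": -0.12,"jaw": 47},
    {"delta_pos": [-14.5,-13,0],"yaw": -0.15,"jaw": 47},
    {"delta_pos": [-17.4,-15.6,0],"yaw": -0.194,"jaw": 47},
    {"delta_pos": [-20.3,-18.2,0],"yaw": -0.194,"jaw": 47},
    {"delta_pos": [-23.2,-20.8,0],"yaw": -0.194,"jaw": 47},
  ],
)

```text
clock: 2.2
eef_pos: [335.8, 338.5, 231.5]
tcp_rot: [3.141, 0.0, 3.065]
contact_force: [2.1, 0.4, -0.1]
opening: 0.471
grasp_force: 0.0
```

```bash
cat >> h.py <<'E'
from scipy.spatial.transform import Rotation as R
A=-0.077; X=np.array([np.cos(A),np.sin(A)]); Y=np.array([-X[1],X[0]])
def to(x,y,z):
    s=r.sense(); M=R.from_euler("xyz",s["tcp_rot"]).as_matrix()
    d=M.T@(np.array([x,y,z])-s["eef_pos"])
    yv=M[:2,1]; dy=-(np.pi/2+A-np.arctan2(yv[1],yv[0]))
    print("t",round(s["clock"],2),"tcp",np.round(s["eef_pos"],1),"delta cm",np.round(d/10,2),"yaw",round(dy,3),"open",round(s["opening"],2),"F",np.round(s["contact_force"],1))
E
python3 -c "
from h import *
to(449,161.2,160);to(449,161.2,12)"
```

```text
t 2.2 tcp [335.8 338.5 231.5] delta cm [-12.64 -16.81   7.15] yaw 0.001 open 0.47 F [ 2.1  0.4 -0.1]
t 2.2 tcp [335.8 338.5 231.5] delta cm [-12.63 -16.82  21.95] yaw 0.001 open 0.47 F [ 2.1  0.4 -0.1]
```

play_rows(
  steps=[
    {"delta_pos": [-2.5,-3.4,0.5],"yaw": 0,"jaw": 47},
    {"delta_pos": [-5.5,-7.2,2],"yaw": 0,"jaw": 47},
    {"delta_pos": [-8.5,-11.2,4],"yaw": 0,"jaw": 47},
    {"delta_pos": [-11.5,-15,7],"yaw": 0,"jaw": 47},
    {"delta_pos": [-12.6,-16.8,11],"yaw": 0,"jaw": 47},
    {"delta_pos": [-12.6,-16.8,15],"yaw": 0,"jaw": 47},
    {"delta_pos": [-12.6,-16.8,19],"yaw": 0,"jaw": 47},
    {"delta_pos": [-12.6,-16.8,21.9],"yaw": 0,"jaw": 47},
  ],
)

```text
clock: 3.0
eef_pos: [447.2, 161.8, 10.2]
tcp_rot: [-3.141, -0.001, 3.064]
contact_force: [0.1, -0.2, -0.3]
opening: 0.47
grasp_force: 0.0
```

```bash
cat >> h.py <<'E'
def look(cam,names,pic=None):
    p,d=vision.grab_frame(cam)
    if pic: cv2.imwrite(f"pics/{pic}.png",cv2.cvtColor(p,cv2.COLOR_RGB2BGR))
    for n in names:
        for o in vision.cut_out(cam,n)[:1]:
            P=cloud(cam,d,o["region"]);P=P[np.abs(P[:,2]-77)<5]
            if len(P)<10: continue
            print(cam,n,round(o["conf"],2),"topctr",((P.min(0)+P.max(0))/2).round(1),"ext",np.ptp(P,axis=0).round(1))
E
python3 -c "
from h import *
to(449,161.2,12)
look('scene',['red_jar'],'s1')"
```

```text
t 3.0 tcp [447.2 161.8  10.2] delta cm [-0.18 -0.05 -0.19] yaw -0.001 open 0.47 F [ 0.1 -0.2 -0.3]
scene red_jar 0.76 topctr [531.1 155.3  76.9] ext [58.1 55.8  9.3]
```

View pics/s1.png

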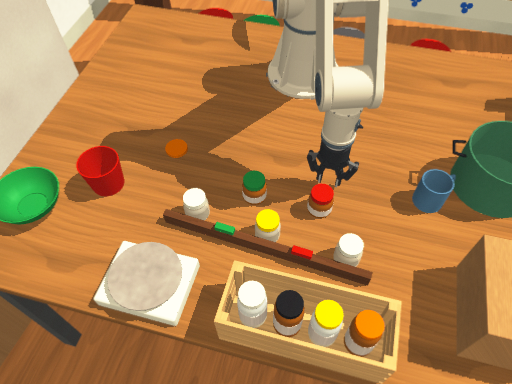

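The scene view shows the gripper lined up behind the red jar at (321,200), with the way to the rail clear. I'll push slowly.

play_rows(
  steps=[
    {"delta_pos": [-1,0,-0.2],"yaw": 0,"jaw": 47},
    {"delta_pos": [-2,0,-0.2],"yaw": 0,"jaw": 47},
    {"delta_pos": [-2.8,0,-0.2],"yaw": 0,"jaw": 47},
    {"delta_pos": [-3.5,0,-0.2],"yaw": 0,"jaw": 47},
    {"delta_pos": [-4,0,-0.2],"yaw": 0,"jaw": 47},
    {"delta_pos": [-4.5,0,-0.2],"yaw": 0,"jaw": 47},
    {"delta_pos": [-5,0,-0.2],"yaw": 0,"jaw": 47},
    {"delta_pos": [-5.5,0,-0.2],"yaw": 0,"jaw": 47},
  ],
)

```text
clock: 3.9
eef_pos: [502.1, 158.1, 14.1]
tcp_rot: [-3.141, -0.002, 3.065]
contact_force: [-3.2, 0.6, 2.0]
opening: 0.47
grasp_force: 1.6
```

play_rows(
  steps=[
    {"delta_pos": [-0.5,0,0],"yaw": 0,"jaw": 47},
    {"delta_pos": [-1,0,0],"yaw": 0,"jaw": 47},
    {"delta_pos": [-1.5,0,0],"yaw": 0,"jaw": 47},
    {"delta_pos": [-2,-0.05,0],"yaw": 0,"jaw": 47},
    {"delta_pos": [-2.5,-0.1,0],"yaw": 0,"jaw": 47},
    {"delta_pos": [-3,-0.15,0],"yaw": 0,"jaw": 47},
    {"delta_pos": [-3.5,-0.2,0],"yaw": 0,"jaw": 47},
    {"delta_pos": [-4,-0.25,0],"yaw": 0,"jaw": 47},
  ],
)

```text
clock: 4.7
eef_pos: [542.8, 152.7, 14.3]
tcp_rot: [-3.142, 0.0, 3.065]
contact_force: [-1.4, 0.4, -0.0]
opening: 0.47
grasp_force: 0.9
```

```bash
python3 -c "
from h import *
to(614.1,145.3,12)
look('scene',['red_jar'],'s2');look('top',['red_jar'])"
```

```text
t 4.7 tcp [542.8 152.7  14.3] delta cm [-7.16 -0.19  0.23] yaw 0.0 open 0.47 F [-1.4  0.4 -0. ]
scene red_jar 0.9 topctr [580.1 151.7  76.9] ext [57.3 56.8  9.8]
```

View pics/s2.png

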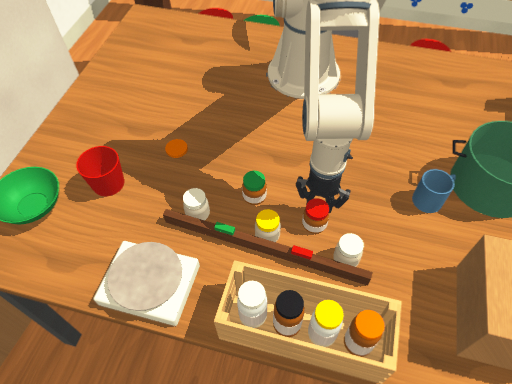

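Cradled and sliding well. The jar is now at (317,212) in the scene view, and needs 71 mm forward and 4 mm to -y.

play_rows(
  steps=[
    {"delta_pos": [-0.7,-0.05,0.1],"yaw": 0,"jaw": 47},
    {"delta_pos": [-1.4,-0.1,0.1],"yaw": 0,"jaw": 47},
    {"delta_pos": [-2.1,-0.15,0.1],"yaw": 0,"jaw": 47},
    {"delta_pos": [-2.8,-0.2,0.1],"yaw": 0,"jaw": 47},
    {"delta_pos": [-3.5,-0.25,0.1],"yaw": 0,"jaw": 47},
    {"delta_pos": [-4.2,-0.3,0.1],"yaw": 0,"jaw": 47},
    {"delta_pos": [-4.9,-0.35,0.1],"yaw": 0,"jaw": 47},
    {"delta_pos": [-5.5,-0.4,0.1],"yaw": 0,"jaw": 47},
  ],
)

```text
clock: 5.7
eef_pos: [596.6, 144.6, 13.5]
tcp_rot: [-3.141, -0.001, 3.065]
contact_force: [-5.0, 1.1, 4.5]
opening: 0.471
grasp_force: 2.2
```

```bash
python3 -c "
from h import *
to(614.1,145.3,12)
look('scene',['red_jar','red_tag']);look('top',['red_jar'])"
```

```text
t 5.7 tcp [596.6 144.6  13.5] delta cm [-1.74  0.2   0.15] yaw 0.0 open 0.47 F [-5.   1.1  4.5]
scene red_jar 0.64 topctr [633.9 143.5  77.1] ext [57.1 56.9  9.1]
```

play_rows(
  steps=[
    {"delta_pos": [-0.4,0,0],"yaw": 0,"jaw": 47},
    {"delta_pos": [-0.8,0,0],"yaw": 0,"jaw": 47},
    {"delta_pos": [-1.1,0,0],"yaw": 0,"jaw": 47},
    {"delta_pos": [-1.3,0,0],"yaw": 0,"jaw": 47},
    {"delta_pos": [-1.4,0,0],"yaw": 0,"jaw": 47},
    {"delta_pos": [-1.5,0,0],"yaw": 0,"jaw": 47},
    {"delta_pos": [-1.55,0,0],"yaw": 0,"jaw": 47},
    {"delta_pos": [-1.6,0,0],"yaw": 0,"jaw": 47},
  ],
)

```text
clock: 6.75
eef_pos: [612.8, 143.3, 13.3]
tcp_rot: [-3.142, -0.0, 3.065]
contact_force: [-3.7, 0.1, 3.8]
opening: 0.469
grasp_force: 0.4
```

play_rows(
  steps=[
    {"delta_pos": [-0.02,0,0],"yaw": 0,"jaw": 47},
    {"delta_pos": [-0.04,0,0],"yaw": 0,"jaw": 47},
    {"delta_pos": [-0.06,0,0],"yaw": 0,"jaw": 47},
    {"delta_pos": [-0.08,0,0],"yaw": 0,"jaw": 47},
    {"delta_pos": [-0.1,0,0],"yaw": 0,"jaw": 47},
    {"delta_pos": [-0.12,0,0],"yaw": 0,"jaw": 47},
    {"delta_pos": [-0.14,0,0],"yaw": 0,"jaw": 47},
    {"delta_pos": [-0.15,0,0],"yaw": 0,"jaw": 47},
  ],
)

```text
clock: 7.55
eef_pos: [614.4, 143.2, 13.3]
tcp_rot: [-3.142, -0.0, 3.065]
contact_force: [-3.0, 0.9, 2.7]
opening: 0.475
grasp_force: 0.6
```

```bash
python3 -c "
from h import *
to(614.1,145.3,12)
look('scene',['red_jar'])"
```

```text
t 7.55 tcp [614.4 143.2  13.3] delta cm [0.04 0.2  0.13] yaw 0.0 open 0.47 F [-3.   0.9  2.7]
scene red_jar 0.98 topctr [651.  141.8  76.7] ext [59.1 57.1  8.9]
```

play_rows(
  steps=[
    {"delta_pos": [-0.03,0,0],"yaw": 0,"jaw": 47},
    {"delta_pos": [-0.05,0,0],"yaw": 0,"jaw": 47},
    {"delta_pos": [-0.08,0,0],"yaw": 0,"jaw": 47},
    {"delta_pos": [-0.1,0,0],"yaw": 0,"jaw": 47},
    {"delta_pos": [-0.12,0,0],"yaw": 0,"jaw": 47},
    {"delta_pos": [-0.14,0,0],"yaw": 0,"jaw": 47},
    {"delta_pos": [-0.15,0,0],"yaw": 0,"jaw": 47},
    {"delta_pos": [-0.15,0,0],"yaw": 0,"jaw": 47},
  ],
)

```text
clock: 8.45
eef_pos: [615.8, 143.1, 13.3]
tcp_rot: [-3.142, -0.0, 3.065]
contact_force: [-3.8, 0.3, 2.4]
opening: 0.472
grasp_force: 0.5
```

```bash
python3 -c "
from h import *
to(614.1,145.3,12)
look('scene',['red_jar'])"
```

```text
t 8.45 tcp [615.8 143.1  13.3] delta cm [0.18 0.21 0.13] yaw 0.0 open 0.47 F [-3.8  0.3  2.4]
scene red_jar 0.78 topctr [653.5 141.7  77. ] ext [56.4 57.3  9.4]
```

play_rows(
  steps=[
    {"delta_pos": [-0.03,0,0],"yaw": 0,"jaw": 47},
    {"delta_pos": [-0.05,0,0],"yaw": 0,"jaw": 47},
    {"delta_pos": [-0.08,0,0],"yaw": 0,"jaw": 47},
    {"delta_pos": [-0.1,0,0],"yaw": 0,"jaw": 47},
    {"delta_pos": [-0.12,0,0],"yaw": 0,"jaw": 47},
    {"delta_pos": [-0.14,0,0],"yaw": 0,"jaw": 47},
    {"delta_pos": [-0.15,0,0],"yaw": 0,"jaw": 47},
    {"delta_pos": [-0.15,0,0],"yaw": 0,"jaw": 47},
  ],
)

```text
clock: 9.35
eef_pos: [616.5, 143.0, 13.2]
tcp_rot: [-3.141, -0.002, 3.065]
contact_force: [-7.2, 0.8, 5.3]
opening: 0.473
grasp_force: 1.0
```

```bash
python3 -c "
from h import *
to(614.1,145.3,12)
look('scene',['red_jar'])
p,d=vision.grab_frame('scene')
cv2.imwrite('pics/c3.png',cv2.resize(cv2.cvtColor(p[140:300,150:390],cv2.COLOR_RGB2BGR),None,fx=3.3,fy=3.3,interpolation=cv2.INTER_CUBIC))"
```

```text
t 9.35 tcp [616.5 143.   13.2] delta cm [0.26 0.21 0.12] yaw 0.0 open 0.47 F [-7.2  0.8  5.3]
scene red_jar 0.81 topctr [654.5 142.6  76.8] ext [56.5 55.4  9.5]
```

View pics/c3.png

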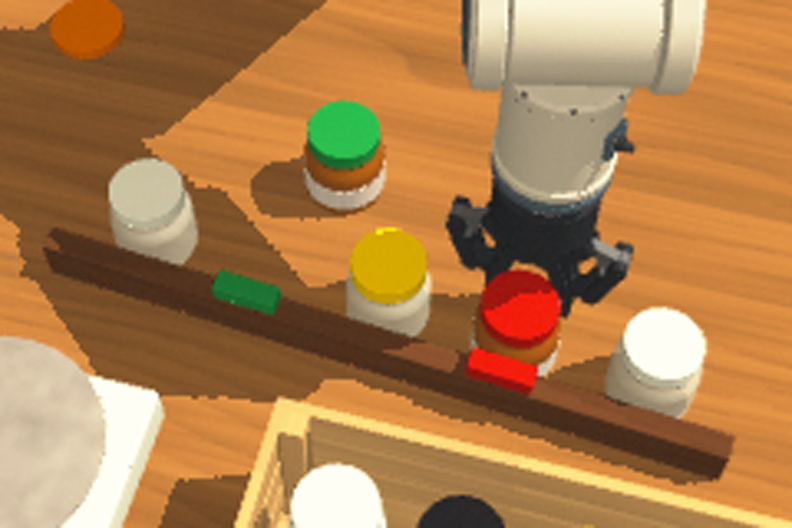

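The red jar touches the rail (the force has risen) and is centred on its tag. I'll retract and go behind the green jar.

play_rows(
  steps=[
    {"delta_pos": [0.7,0,0],"yaw": 0,"jaw": 47},
    {"delta_pos": [2,0,0],"yaw": 0,"jaw": 47},
    {"delta_pos": [4.5,0,0],"yaw": 0,"jaw": 47},
    {"delta_pos": [7.5,0,0],"yaw": 0,"jaw": 47},
    {"delta_pos": [10.5,-1.5,0],"yaw": 0,"jaw": 47},
    {"delta_pos": [13,-4.5,0],"yaw": 0,"jaw": 47},
    {"delta_pos": [15,-8,0],"yaw": 0,"jaw": 47},
    {"delta_pos": [15,-11.5,0],"yaw": 0,"jaw": 47},
  ],
)

```text
clock: 10.3
eef_pos: [454.8, 39.3, 13.1]
tcp_rot: [-3.141, -0.003, 3.067]
contact_force: [1.2, 0.5, 0.0]
opening: 0.466
grasp_force: 0.0
```

play_rows(
  steps=[
    {"delta_pos": [0,-2.5,0],"yaw": 0,"jaw": 47},
    {"delta_pos": [0,-4.5,0],"yaw": 0,"jaw": 47},
    {"delta_pos": [0,-5.5,0],"yaw": 0,"jaw": 47},
    {"delta_pos": [0,-5.9,0],"yaw": 0,"jaw": 47},
    {"delta_pos": [0,-5.9,0],"yaw": 0,"jaw": 47},
    {"delta_pos": [0,-5.9,0],"yaw": 0,"jaw": 47},
    {"delta_pos": [0,-5.9,0],"yaw": 0,"jaw": 47},
    {"delta_pos": [0,-5.9,0],"yaw": 0,"jaw": 47},
  ],
)

```text
clock: 11.1
eef_pos: [454.5, -18.4, 13.3]
tcp_rot: [3.142, 0.0, 3.066]
contact_force: [0.4, 0.6, -0.7]
opening: 0.471
grasp_force: 0.0
```

```bash
python3 -c "
from h import *
to(453.6,-18.8,13)
look('scene',['red_jar','green_jar']);look('top',['red_jar','green_jar'])
for c in('scene','top'):
  p,d=vision.grab_frame(c)
  for n in ('red_tag','green_tag'):
    for o in vision.cut_out(c,n)[:1]:
      P=cloud(c,d,o['region']);P=P[abs(P[:,2]-56)<4];print(c,n,((P.min(0)+P.max(0))/2).round(1),np.ptp(P,axis=0).round(1),np.median(P,0).round(1))
"
```

```text
t 11.1 tcp [454.5 -18.4  13.3] delta cm [ 0.09 -0.04  0.03] yaw 0.001 open 0.47 F [ 0.4  0.6 -0.7]
scene red_jar 0.64 topctr [652.9 141.   77. ] ext [58.1 56.   9.9]
scene green_jar 0.69 topctr [533.9 -25.7  77. ] ext [58.6 57.8  9.7]
top red_jar 0.73 topctr [649.8 141.   76.9] ext [54.3 54.2  9.8]
top green_jar 0.67 topctr [536.3 -25.   77. ] ext [47.8 57.1  9.4]
scene red_tag [695.2 138.2  56. ] [21.6 49.9  7.8] [697.2 138.   56.5]
scene green_tag [682.5 -61.   56.1] [20.  49.   7.6] [682.5 -59.9  57. ]
top red_tag [694.9 138.8  56.2] [21.3 45.7  7.5] [694.8 140.3  56.7]
```

play_rows(
  steps=[
    {"delta_pos": [-1,-0.25,0],"yaw": 0,"jaw": 47},
    {"delta_pos": [-2,-0.25,0],"yaw": 0,"jaw": 47},
    {"delta_pos": [-2.8,-0.25,0],"yaw": 0,"jaw": 47},
    {"delta_pos": [-3.5,-0.25,0],"yaw": 0,"jaw": 47},
    {"delta_pos": [-4,-0.25,0],"yaw": 0,"jaw": 47},
    {"delta_pos": [-4.5,-0.25,0],"yaw": 0,"jaw": 47},
    {"delta_pos": [-5,-0.25,0],"yaw": 0,"jaw": 47},
    {"delta_pos": [-5.5,-0.35,0],"yaw": 0,"jaw": 47},
  ],
)

```text
clock: 12.5
eef_pos: [508.7, -26.6, 13.1]
tcp_rot: [3.142, -0.001, 3.065]
contact_force: [-2.9, 0.6, 2.9]
opening: 0.471
grasp_force: 0.3
```

play_rows(
  steps=[
    {"delta_pos": [-0.6,-0.15,0],"yaw": 0,"jaw": 47},
    {"delta_pos": [-1.2,-0.3,0],"yaw": 0,"jaw": 47},
    {"delta_pos": [-1.8,-0.45,0],"yaw": 0,"jaw": 47},
    {"delta_pos": [-2.4,-0.6,0],"yaw": 0,"jaw": 47},
    {"delta_pos": [-3,-0.75,0],"yaw": 0,"jaw": 47},
    {"delta_pos": [-3.6,-0.9,0],"yaw": 0,"jaw": 47},
    {"delta_pos": [-4.2,-1.05,0],"yaw": 0,"jaw": 47},
    {"delta_pos": [-4.8,-1.2,0],"yaw": 0,"jaw": 47},
  ],
)

```text
clock: 13.3
eef_pos: [556.4, -42.5, 13.3]
tcp_rot: [-3.142, -0.0, 3.065]
contact_force: [-3.0, -0.0, 1.5]
opening: 0.474
grasp_force: 0.3
```

```bash
cat >>h.py <<'E'
def rem(n,x,y):
    p,d=vision.grab_frame("scene")
    o=vision.cut_out("scene",n)[0];P=cloud("scene",d,o["region"]);P=P[abs(P[:,2]-77)<5]
    c=((P.min(0)+P.max(0))/2)[:2];e=np.array([x,y])-c;print(n,c.round(1),"remaining X,Y",(e@X).round(1),(e@Y).round(1))
E
python3 -c "
from h import *
to(600,-54,13);rem('green_jar',637.5,-57.2)"
```

```text
t 13.3 tcp [556.4 -42.5  13.3] delta cm [-4.44 -0.81  0.03] yaw 0.0 open 0.47 F [-3.  -0.   1.5]
green_jar [594.2 -42.7] remaining X,Y 44.3 -11.2
```

play_rows(
  steps=[
    {"delta_pos": [-0.5,-0.15,0],"yaw": 0,"jaw": 47},
    {"delta_pos": [-1,-0.3,0],"yaw": 0,"jaw": 47},
    {"delta_pos": [-1.5,-0.45,0],"yaw": 0,"jaw": 47},
    {"delta_pos": [-2,-0.6,0],"yaw": 0,"jaw": 47},
    {"delta_pos": [-2.5,-0.75,0],"yaw": 0,"jaw": 47},
    {"delta_pos": [-3,-0.9,0],"yaw": 0,"jaw": 47},
    {"delta_pos": [-3.4,-1.05,0],"yaw": 0,"jaw": 47},
    {"delta_pos": [-3.7,-1.1,0],"yaw": 0,"jaw": 47},
  ],
)

```text
clock: 14.2
eef_pos: [592.4, -56.3, 13.3]
tcp_rot: [-3.142, 0.0, 3.065]
contact_force: [-1.6, 2.0, 1.2]
opening: 0.473
grasp_force: 0.4
```

```bash
python3 -c "
from h import *
to(600,-54,13);rem('green_jar',637.5,-57.2);rem('green_jar',637.5,-57.2)"
```

```text
t 14.2 tcp [592.4 -56.3  13.3] delta cm [-0.74  0.29  0.03] yaw 0.0 open 0.47 F [-1.6  2.   1.2]
green_jar [629.8 -56.5] remaining X,Y 7.8 -0.1
green_jar [629.6 -55.6] remaining X,Y 8.0 -1.0
```

play_rows(
  steps=[
    {"delta_pos": [-0.2,-0.03,0],"yaw": 0,"jaw": 47},
    {"delta_pos": [-0.35,-0.05,0],"yaw": 0,"jaw": 47},
    {"delta_pos": [-0.45,-0.05,0],"yaw": 0,"jaw": 47},
    {"delta_pos": [-0.5,-0.05,0],"yaw": 0,"jaw": 47},
    {"delta_pos": [-0.55,-0.05,0],"yaw": 0,"jaw": 47},
    {"delta_pos": [-0.6,-0.05,0],"yaw": 0,"jaw": 47},
    {"delta_pos": [-0.65,-0.05,0],"yaw": 0,"jaw": 47},
    {"delta_pos": [-0.7,-0.05,0],"yaw": 0,"jaw": 47},
  ],
)

```text
clock: 15.2
eef_pos: [599.0, -57.1, 13.3]
tcp_rot: [-3.142, 0.0, 3.065]
contact_force: [-2.2, 0.1, 1.4]
opening: 0.468
grasp_force: 0.4
```

play_rows(
  steps=[
    {"delta_pos": [-0.03,0,0],"yaw": 0,"jaw": 47},
    {"delta_pos": [-0.05,0,0],"yaw": 0,"jaw": 47},
    {"delta_pos": [-0.08,0,0],"yaw": 0,"jaw": 47},
    {"delta_pos": [-0.1,0,0],"yaw": 0,"jaw": 47},
    {"delta_pos": [-0.12,0,0],"yaw": 0,"jaw": 47},
    {"delta_pos": [-0.14,0,0],"yaw": 0,"jaw": 47},
    {"delta_pos": [-0.15,0,0],"yaw": 0,"jaw": 47},
    {"delta_pos": [-0.15,0,0],"yaw": 0,"jaw": 47},
  ],
)

```text
clock: 16.0
eef_pos: [600.4, -57.3, 13.3]
tcp_rot: [-3.142, 0.0, 3.065]
contact_force: [-2.5, -0.3, 1.2]
opening: 0.467
grasp_force: 0.4
```

```bash
python3 -c "
from h import *
to(600,-54,13);rem('green_jar',637.5,-57.2);rem('green_jar',637.5,-57.2)"
```

```text
t 16.0 tcp [600.4 -57.3  13.3] delta cm [0.07 0.32 0.03] yaw 0.0 open 0.47 F [-2.5 -0.3  1.2]
green_jar [637.6 -58.2] remaining X,Y -0.2 1.0
green_jar [638.7 -58.3] remaining X,Y -1.3 1.0
```

play_rows(
  steps=[
    {"delta_pos": [-0.03,0,0],"yaw": 0,"jaw": 47},
    {"delta_pos": [-0.05,0,0],"yaw": 0,"jaw": 47},
    {"delta_pos": [-0.08,0,0],"yaw": 0,"jaw": 47},
    {"delta_pos": [-0.1,0,0],"yaw": 0,"jaw": 47},
    {"delta_pos": [-0.12,0,0],"yaw": 0,"jaw": 47},
    {"delta_pos": [-0.14,0,0],"yaw": 0,"jaw": 47},
    {"delta_pos": [-0.15,0,0],"yaw": 0,"jaw": 47},
    {"delta_pos": [-0.15,0,0],"yaw": 0,"jaw": 47},
  ],
)

```text
clock: 17.0
eef_pos: [601.1, -57.3, 13.1]
tcp_rot: [-3.142, -0.002, 3.065]
contact_force: [-6.8, 1.4, 4.7]
opening: 0.473
grasp_force: 1.5
```

```bash
python3 -c "
from h import *
to(600,-54,13);rem('green_jar',637.5,-57.2)
p,d=vision.grab_frame('scene')
cv2.imwrite('pics/c4.png',cv2.resize(cv2.cvtColor(p[140:300,150:390],cv2.COLOR_RGB2BGR),None,fx=3.3,fy=3.3,interpolation=cv2.INTER_CUBIC))"
```

```text
t 17.0 tcp [601.1 -57.3  13.1] delta cm [0.13 0.32 0.01] yaw 0.0 open 0.47 F [-6.8  1.4  4.7]
green_jar [637.5 -58.2] remaining X,Y -0.1 1.0
```

View pics/c4.png

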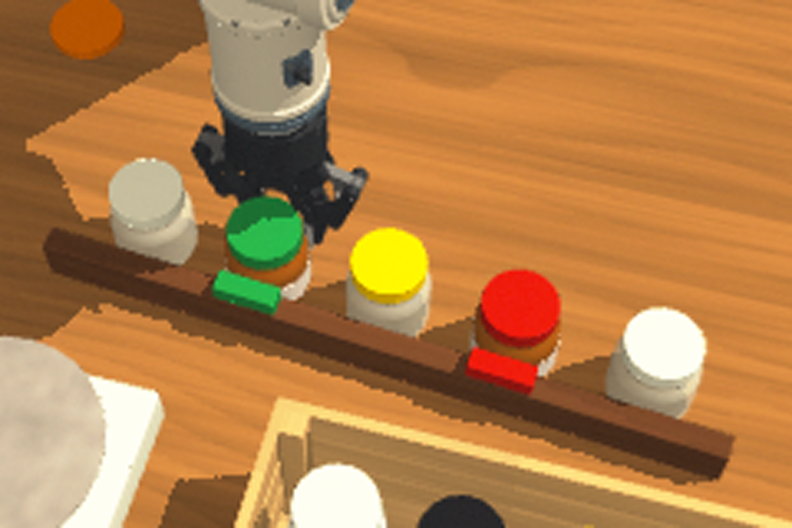

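The green jar touches the rail at crop position (265,240), and both jars stand in line. I'll retract and verify.

play_rows(
  steps=[
    {"delta_pos": [0.7,0,0],"yaw": 0,"jaw": 47},
    {"delta_pos": [2,0,0],"yaw": 0,"jaw": 47},
    {"delta_pos": [4.5,0,0],"yaw": 0,"jaw": 47},
    {"delta_pos": [7.5,0,0],"yaw": 0,"jaw": 47},
    {"delta_pos": [10.5,0,0],"yaw": 0,"jaw": 47},
    {"delta_pos": [13.5,0,-2],"yaw": 0,"jaw": 47},
    {"delta_pos": [16,0,-5],"yaw": 0,"jaw": 47},
    {"delta_pos": [17,0,-7],"yaw": 0,"jaw": 47},
  ],
)

```text
clock: 17.95
eef_pos: [429.1, -44.1, 84.0]
tcp_rot: [3.142, -0.001, 3.065]
contact_force: [0.1, 1.1, -0.6]
opening: 0.471
grasp_force: 0.0
```

```bash
python3 - <<'E'
from h import *
for c in ('scene','top'):
  p,d=vision.grab_frame(c); 
  if c=='top': cv2.imwrite('pics/t5.png',cv2.resize(cv2.cvtColor(p[120:240,100:400],cv2.COLOR_RGB2BGR),None,fx=2.6,fy=2.6))
  C={}
  for n,z in (('red_jar',77),('green_jar',77),('red_tag',56),('green_tag',56)):
    for o in vision.cut_out(c,n)[:1]:
      P=cloud(c,d,o['region']);P=P[abs(P[:,2]-z)<5];C[n]=((P.min(0)+P.max(0))/2)[:2]
  for k in ('red','green'):
    if k+'_jar' in C and k+'_tag' in C:
      e=C[k+'_jar']-C[k+'_tag'];print(c,k,C[k+'_jar'].round(1),'jar-tag X,Y',(e@X).round(1),(e@Y).round(1))
  for o in vision.cut_out(c,'empty_a')[:3]:
      P=cloud(c,d,o['region']);P=P[abs(P[:,2]-77)<5];print('empty',((P.min(0)+P.max(0))/2).round(1))
E
```

```text
scene red [652.5 141.8] jar-tag X,Y -42.3 0.4
scene green [637.2 -58.3] jar-tag X,Y -45.6 -2.0
empty [643.8  40.2  76.9]
empty [ 627.3 -158.    76.7]
top red [650.2 142.3] jar-tag X,Y -45.1 -0.3
top green [635.3 -57.8] jar-tag X,Y -43.1 -1.3
empty [655.7 246.6  77. ]
empty [640.6  38.8  77. ]
empty [ 624.4 -156.    76.8]
```

View pics/t5.png

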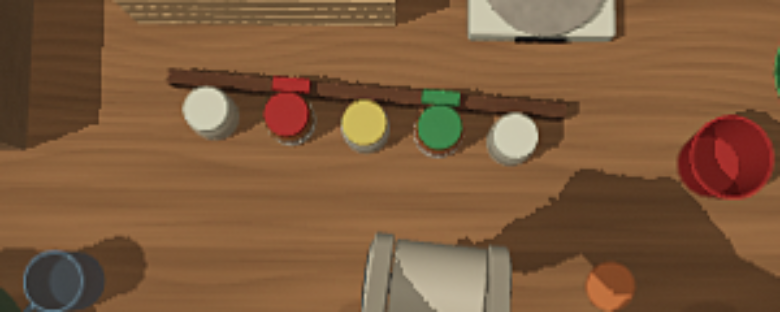

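The top crop shows both filled jars in line, each centred on its tag: red at (288,115), green at (440,128).

```bash
python3 -c "
from rig import r
print(r.sign_off())"
```

```text
the job is handed in; nothing more can be done
None
```

I slid the red-lidded and then the green-lidded jar back against the stop rail, each centred on its own tag to about 2 mm by camera, and handed the job in at about 18 s; the hand-in gave no verdict.

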